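# Stack the spacer rings on the keyed rotor spindle

### The job

Thread the three spacer rings onto the upright spindle of the rotor stand, the largest first at the bottom, then the medium, then the smallest on top, turning each so that it drops over the spindle's keys and lies fully home, flat on the hub or on the ring below. Let go of the rings and leave the two bottles and the spanner where they are.

Things in the scene. Friction and masses are not known exactly. Their poses are not given: they have to be found in the camera images.
- stand: Rotor stand fixed to the bench: grey round foot, 110 mm diameter, 12 mm high, then a hub, 44 mm diameter, with a flat top (the seat) 26 mm above the bench. Origin: centre of the foot's underside, z up. From the hub rises a steel spindle, 20 mm diameter. It can turn, but a brake (0.3 N m) holds it where it is; its starting angle is arbitrary, not reported and unrelated to the stand's yaw.
- seat (a point): Centre of the hub's flat top, on the spindle's axis. Two opposite straight keys on the spindle, 7 mm wide and 28 mm across both, run from here up to flat tops 38 mm higher. A ring rests on the key tops unless two opposite gaps of its bore face the keys within about 0.15 rad: feel for that by turning it; then it slides down freely. A seated ring's yaw shows the keys' angle within 0.2 rad.
- spindle_tip (a point): Centre of the spindle's top end, 52 mm above the seat. From the key tops (38 mm) to 46 mm above the seat the spindle is plain and round, 20 mm diameter; then it tapers to 12 mm diameter at this tip.
- ring_large: Largest spacer ring: green plastic, 64 mm outside diameter, 12 mm thick, flat on the bench at first. Origin: its centre, mid-thickness; z: its axis. Bore: four inward teeth, 22 mm across opposite faces, 6.8 mm wide, at 45, 135, 225, 315 deg from its own x. The gaps between them lie on its own +-x and +-y: about 10.7 mm wide at the mouth, 32 mm across opposite bottoms. Alike either way up and every quarter turn.
- ring_medium: Medium spacer ring: green plastic, 54 mm outside diameter, 12 mm thick, flat on the bench at first. Origin: its centre, mid-thickness; z: its axis. Bore: four inward teeth, 22 mm across opposite faces, 6.8 mm wide, at 45, 135, 225, 315 deg from its own x. The gaps between them lie on its own +-x and +-y: about 10.7 mm wide at the mouth, 32 mm across opposite bottoms. Alike either way up and every quarter turn.
- ring_small: Smallest spacer ring: green plastic, 44 mm outside diameter, 12 mm thick, flat on the bench at first. Origin: its centre, mid-thickness; z: its axis. Bore: four inward teeth, 22 mm across opposite faces, 6.8 mm wide, at 45, 135, 225, 315 deg from its own x. The gaps between them lie on its own +-x and +-y: about 10.7 mm wide at the mouth, 32 mm across opposite bottoms. Alike either way up and every quarter turn.
- bottle_a: Bystander: white plastic bottle with blue screw cap, 66 mm diameter, 120 mm high, standing; origin at the centre of its underside.
- bottle_b: Bystander: another such bottle.
- spanner: Bystander: steel spanner, 160 mm long, lying flat; origin at the middle of its underside, x along its length.

How it is judged:
On the way, in this order (a step that is already met when the one before it is completed fails the run):
1. the large ring is home on the hub (z of ring_large in the frame of stand between 0.029 and 0.035 m and horizontal distance between ring_large and seat below 0.004 m and angle between the z axis of ring_large and the z axis of stand, either way round below 0.08 rad), for 0.2 s.
2. the medium ring is home on the large ring (z of ring_medium in the frame of stand between 0.041 and 0.047 m and horizontal distance between ring_medium and seat below 0.004 m and angle between the z axis of ring_medium and the z axis of stand, either way round below 0.08 rad), for 0.2 s.
3. the small ring is home on the medium ring (z of ring_small in the frame of stand between 0.053 and 0.059 m and horizontal distance between ring_small and seat below 0.004 m and angle between the z axis of ring_small and the z axis of stand, either way round below 0.08 rad), for 0.2 s.
At the end, for the whole second after the job is handed in: All three rings are on the spindle in the order large, medium, small from the seat up, each within 3 mm of its fully seated height, within 4 mm of the spindle's axis, flat to 0.08 rad, at rest and released (all of step 1 and all of step 2 and all of step 3 and linear speed of each of ring_large, ring_medium, ring_small below 0.02 m/s and contact force between the fingers and ring_large below 0.05 N and contact force between the fingers and ring_medium below 0.05 N and contact force between the fingers and ring_small below 0.05 N); the robot touches nothing.
It fails at once if a bottle is moved more than 30 mm or tipped over (distance of any of bottle_a, bottle_b from where it was at the start of the episode above 0.03 m or angle between any of bottle_a, bottle_b's own z axis and vertical above 0.5 rad).
It fails at once if the spanner is moved more than 30 mm (distance of spanner from where it was at the start of the episode above 0.03 m).
It also fails if it takes over 72 s, if anything falls off the work surface, if the arm or the gripper's body presses on something with over 40 N, if the wrist force passes 120 N, or if a joint passes its speed limit or range.

### The arm

A 6-joint arm with a two-finger parallel gripper is mounted at the origin on the work surface. World frame = base frame: x ahead of the robot, y to its left, z up, the work surface at z = 0. Lengths are in m, angles in rad, forces in N, time in s.
With the tool pointing down it reaches from about 0.25 to 0.8 m from the base axis. Payload 3.9 kg.
Tool frame: the origin (TCP) lies between the finger pads; the fingertips stand 25 mm ahead of it and the grasp point (between the pads) lies 6 mm ahead of it; z points along the fingers, y is the line along which they close (so a half turn about z gives the same grasp; the last joint's range is limited). The gripper opens to 85 mm and grips with 20 to 120 N. Pads are 22 mm wide; open, the fingers measure 114 mm over their backs; the gripper's body (76 mm by 85 mm) begins 54 mm behind the grasp point. The pads swing forward as they close: fully open they stand 13 mm farther back than shut.
Start: joints at [-1.296, 0.26, -0.138, 1.173, 0, 1.571], TCP at [0.142, -0.505, 0.256] pointing down, gripper open.
Joint ranges: [-2.78, 2.78], [-0.83, 1.72], [-1.28, 1.37], [-1.9, 2.12], [-1.57, 1.48], [-3.14, 3.14]. Speed limits (rad/s): [2.57, 2.57, 3.14, 3.14, 3.14, 3.14].

### API

Orientations are given as a unit quaternion [x, y, z, w].
In Python, from plant import sense, cams, job_done gives the robot as it stands.
- The arm moves only by the tool drive_tool, never from a script. Its argument "motion" is a list that holds one entry, the list of rows, each a list of 7 numbers: the turn, a rotation vector about the tool's x, y, z in rad, then the shift along the tool's x, y, z in m, then the finger opening in m, from 0 to 0.0854. In form: [[[wx, wy, wz, tx, ty, tz, hand], ...]]. A call has 1 to 20 rows; each row shifts and turns the commanded pose from where the row before left it, along the tool's axes as they then stand; what a row does not reach is not made up. A row lasts 1/10 s, in which the tool goes at most 50 mm and 8.59 degrees, less where a joint would pass 70% of its speed; a pose out of reach is approached as far as the arm can. A call is refused whole if a number of a shift passes 0.05 or a number of a turn 0.15, either way. A call with a gripper value outside its range is refused whole. The fingers move at their own pace and stop on an object; the grip force is fixed at half the most. Time passes only in rows, so rows that do not move let the fingers close. It gives the time, the measured TCP pose, the force, the opening and the grip force at its end, in the units of the state.
- sense(): the state, without advancing time (a new reading comes with each control period).
- cams.camera(name): name is "side" or "top"; returns the picture (400x640x3 uint8, red, green, blue); there is no depth.
- cams.calibration(name): a dict with "K" (3x3 intrinsics, pixels), "cam_to_world" (4x4, takes a point from camera to world coordinates). Camera axes: x right, y down, z forward; pixel columns grow to the right and rows downward; lengths in m; the calibration is good to about 2 mm. A picture is of the moment at which its call begins. calibration takes no time and is no camera call.
- job_done(): hands the job in; it is judged then, once.
The state is a dict: "time": time; "joint_pos": joint angles; "joint_vel": joint speeds; "tau": joint torques, N m; "tcp_pos": TCP position; "ee_rot": TCP orientation; "contact_force": force on the tool from outside, world axes, zero at the start; "wrist_torque": the same for the moment, N m; "opening": opening from 0.0 (shut) to 1.0 (fully open); "finger_force": force on a finger pad.
Only numpy, scipy, OpenCV 4.12 (cv2) and the standard library are available. Lean on these libraries where they do the work, as an engineer would, in place of code of your own. Each camera call takes 0.05 s, during which the arm holds its last target. There are 200 camera calls.

## Working session

There is one attempt and no reset: what is moved stays moved. The work goes in short steps, Python scripts to look and compute and a tool call to move; the robot and the scene stay as the last step left them, time stands still between calls to the robot, and variables do not carry over. Pictures are saved under pics/ and viewed, at most 10 in all, crops included, and the job is handed in when it is done.

Besides the shell and the picture viewer there is one more tool, called after "Emit:" as name([rows], argument=value, ...), one row to a line, values as JSON. drive_tool: Moves the arm, as the interface text tells. Its arguments: {"type":"object","properties":{"motion":{"type":"array"}},"required":["motion"]}

```bash
mkdir -p pics
python3 - <<'E'
from plant import sense,cams
import cv2,numpy as np
for n in("top","side"):
    im=cams.camera(n); cv2.imwrite(f"pics/{n}0.png",im[:,:,::-1]); c=cams.calibration(n); print(n,np.round(c["K"],1).tolist(),np.round(c["cam_to_world"],3).tolist())
s=sense();print(s)
E
```

```text
top [[468.5, 0.0, 310.0], [0.0, 468.5, 201.5], [0.0, 0.0, 1.0]] [[-0.006, -0.995, 0.1, 0.465], [-1.0, 0.004, -0.023, 0.066], [0.022, -0.1, -0.995, 1.198], [0.0, 0.0, 0.0, 1.0]]
side [[509.0, 0.0, 318.5], [0.0, 509.0, 201.8], [0.0, 0.0, 1.0]] [[-0.982, -0.134, 0.13, 0.426], [-0.186, 0.717, -0.672, 0.784], [-0.003, -0.684, -0.729, 0.875], [0.0, 0.0, 0.0, 1.0]]
{'time': 0.1, 'joint_pos': array([-1.29600179e+00,  2.60623780e-01, -1.39249242e-01,  1.17269702e+00,
        7.80992001e-06,  1.57076113e+00]), 'joint_vel': array([-0.00039004, -0.00138998,  0.00375589, -0.00064768,  0.00050655,
        0.00088215]), 'tau': array([ 4.30486934e-04, -4.06509268e+01,  2.54527473e+01,  1.01239167e-02,
       -5.87491604e-05,  1.55106972e-05]), 'tcp_pos': array([ 0.14230556, -0.50475214,  0.25554176]), 'ee_rot': array([ 9.90573035e-01,  1.36982755e-01, -1.17585079e-04, -8.79036035e-04]), 'contact_force': array([-0.41043974, -0.21422015,  0.14811435]), 'wrist_torque': array([ 0.05892131, -0.03161553,  0.00473132]), 'finger_force': 0.0, 'opening': 1.0018181071097096}
```

View pics/top0.png

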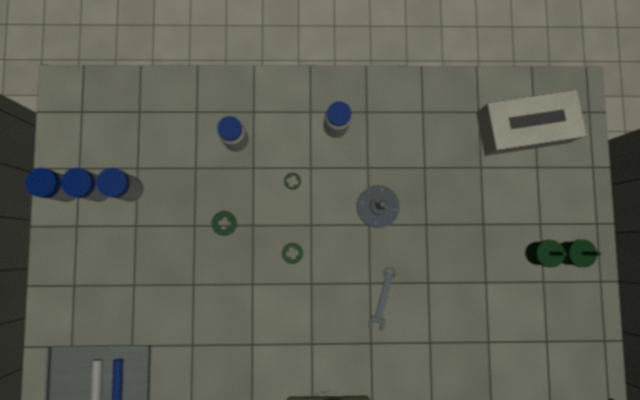

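View pics/side0.png

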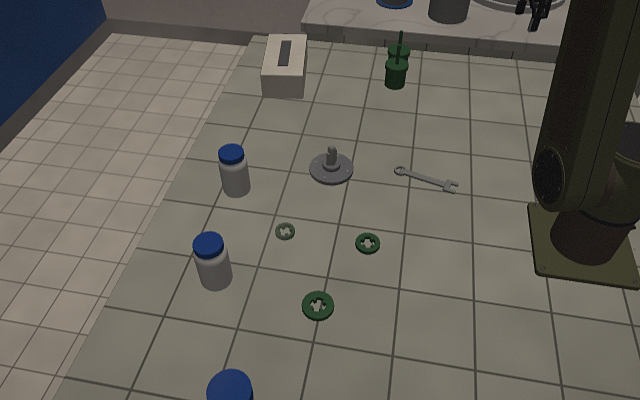

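The top view shows the large ring at (224,223), medium at (292,253), small at (292,181), stand at (378,206), bottles near (231,130) and (339,115), and the spanner at (383,298). Next I measure from both cameras with an enlarged crop.

```bash
cat > h.py <<'E'
import numpy as np,cv2
from plant import cams,sense
from scipy.spatial.transform import Rotation as R
def w(n,uv,z):
    c=cams.calibration(n);K=c["K"];T=np.array(c["cam_to_world"])
    d=T[:3,:3]@np.linalg.solve(np.array(K),[uv[0],uv[1],1.]);o=T[:3,3]
    return o+d*(z-o[2])/d[2]
def px(n,p):
    c=cams.calibration(n);T=np.linalg.inv(np.array(c["cam_to_world"]));q=T[:3,:3]@np.array(p)+T[:3,3]
    q=np.array(c["K"])@q;return q[:2]/q[2]
def st():
    s=sense();r=R.from_quat(s["ee_rot"]).as_matrix()
    print("t",round(s["time"],2),"p",s["tcp_pos"].round(4),"yaw_y",np.arctan2(r[1,1],r[0,1]).round(4),"z",r[:,2].round(3),"F",s["contact_force"].round(1),"M",s["wrist_torque"].round(2),"q",s["joint_pos"].round(2),"op",round(s["opening"]*.0854,4),"ff",round(float(s["finger_force"]),1))
    return s,r
E
python3 - <<'E'
from h import *
P={"top":{"L":(224,223),"M":(292,253),"S":(292,181)},"side":{"L":(318,306),"M":(368,243),"S":(285,231)}}
ims={n:cv2.imread(f"pics/{n}0.png") for n in P}
for n in P:
    hsv=cv2.cvtColor(ims[n],cv2.COLOR_BGR2HSV)
    m=cv2.inRange(hsv,(45,70,20),(90,255,255))
    for k,(u,v) in P[n].items():
        mm=np.zeros_like(m);cv2.circle(mm,(u,v),22,255,-1);pts=cv2.findNonZero(m&mm)
        h=cv2.convexHull(pts);e=cv2.fitEllipse(h)
        W=np.array([w(n,q,.012 if n=="side" else .012)[:2] for q in h[:,0]])
        c,r=cv2.minEnclosingCircle(W.astype(np.float32)*1000)
        M=cv2.moments(h); q=(M["m10"]/M["m00"],M["m01"]/M["m00"])
        print(n,k,np.round(q,1),"circle",np.round(c,1),round(r,1),"cent",w(n,q,.009).round(4))
row=[]
for n,c in(("top",(224,223)),("top",(292,253)),("top",(292,181)),("top",(378,206)),("side",(318,306)),("side",(368,243)),("side",(285,231)),("side",(331,163))):
    u,v=c;row.append(cv2.resize(np.clip(ims[n][v-25:v+25,u-25:u+25]*1.8,0,255).astype(np.uint8),(200,200),interpolation=cv2.INTER_CUBIC))
cv2.imwrite("pics/crop0.png",np.vstack([np.hstack(row[:4]),np.hstack(row[4:])]))
print(w("top",(378,206),.012),w("side",(331,168),.012),w("top",(231,130),.12),w("top",(339,115),.12),w("top",(383,298),0))
E
```

```text
top L [223.6 222.9] circle [530.9 257.5] 30.0 cent [0.5308 0.2579 0.009 ]
top M [292. 253.] circle [454.2  85. ] 24.6 cent [0.4542 0.085  0.009 ]
top S [291.8 180.7] circle [638.   84.1] 19.7 cent [0.6384 0.0851 0.009 ]
side L [317.4 305.4] circle [530.3 261.8] 33.1 cent [0.5307 0.2604 0.009 ]
side M [367.3 243.1] circle [454.5  89.8] 28.4 cent [0.4537 0.0878 0.009 ]
side S [290.6 230.2] circle [628.4  83.8] 13.5 cent [0.6251 0.0829 0.009 ]
[ 0.57208111 -0.13454339  0.012     ] [ 0.57088177 -0.12912072  0.012     ] [0.74226627 0.22543487 0.12      ] [ 0.77839404 -0.02827361  0.12      ] [ 0.33961948 -0.14447279  0.        ]
```

View pics/crop0.png

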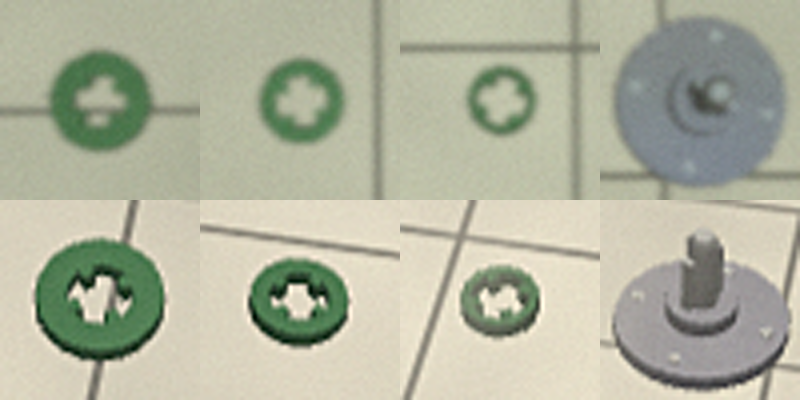

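The crops show the large ring's gaps about aligned with the image axes, and medium and small rings turned somewhat. The spindle tip is at top (382.5,203.7) and side (331.7,147).

```bash
cat >> h.py <<'E'
def tri(a,b):
    A=[];B=[]
    for n,uv in(("top",a),("side",b)):
        p=w(n,uv,0.);o=np.array(cams.calibration(n)["cam_to_world"])[:3,3];d=(p-o)/np.linalg.norm(p-o)
        P=np.eye(3)-np.outer(d,d);A.append(P);B.append(P@o)
    return np.linalg.lstsq(np.vstack(A),np.hstack(B),rcond=None)[0]
def ringyaw(n,im,c,z=.012):
    g=im[:,:,::-1].astype(float); gr=cv2.GaussianBlur((g[:,:,1]-g[:,:,0]).astype(np.float32),(0,0),.5)
    th=np.arange(0,2*np.pi,.02);f=np.zeros(len(th))
    for r in(.0125,.0135,.0145):
        uv=np.array([px(n,(c[0]+r*np.cos(t),c[1]+r*np.sin(t),z)) for t in th],np.float32)
        f+=cv2.remap(gr,uv[:,:1].copy(),uv[:,1:].copy(),cv2.INTER_LINEAR)[:,0]
    k=(f*np.exp(4j*th)).mean()
    return np.angle(-k)/4,abs(k)/f.std()
E
python3 - <<'E'
from h import *
ims={n:cv2.imread(f"pics/{n}0.png") for n in("top","side")}
for n,cs in {"top":{"L":(.5309,.2575),"M":(.4542,.085),"S":(.638,.0842)},"side":{"L":(.5303,.2618),"M":(.4545,.0898),"S":(.638,.088)}}.items():
    for k,c in cs.items():print(n,k,ringyaw(n,ims[n],c))
print("tip",tri((382.5,203.7),(331.7,147)),w("top",(382.5,203.7),.078),w("side",(331.7,147),.078))
print("foot",w("top",(377.5,206),.012))
# small ring in side image by gradient of brightness ellipse: outer from crop (461..540,264..337 of tile x400,y200)
print("S side",w("side",(285-25+25*1.0+ (500-500)/4,231-25+ (300-200)/4-.5),.009))
st()
E
```

```text
top L (np.float64(-0.12048428745203726), np.float64(0.6741242727244557))
top M (np.float64(0.190248453458054), np.float64(0.6750110608174489))
top S (np.float64(-0.24466331452095033), np.float64(0.657248677930706))Traceback (most recent call last):
  File "<stdin>", line 4, in <module>
  File "h.py", line 25, in ringyaw
    uv=np.array([px(n,(c[0]+r*np.cos(t),c[1]+r*np.sin(t),z)) for t in th],np.float32)
                 ~~^^^^^^^^^^^^^^^^^^^^^^^^^^^^^^^^^^^^^^^^^
  File "h.py", line 9, in px
    c=cams.calibration(n);T=np.linalg.inv(np.array(c["cam_to_world"]));q=T[:3,:3]@np.array(p)+T[:3,3]
ValueError: time passes only in moves, steps and waits
```

Emit:
drive_tool([
  [[0, 0, 0.137, 0.05, 0, 0, 0.0854], [0, 0, 0.137, 0.05, 0, 0, 0.0854], [0, 0, 0, 0.045, -0.045, 0, 0.0854]],
])

```text
time: 0.4
tcp_pos: [0.2734, -0.4519, 0.2556]
ee_rot: [1.0, 0.004, 0.001, 0.001]
contact_force: [0.2, -0.6, -0.1]
opening: 1.0
finger_force: 0.0
```

```bash
python3 -c "
from h import *
st()"
```

```text
t 0.4 p [ 0.2734 -0.4519  0.2556] yaw_y -1.5622 z [ 0.002 -0.002 -1.   ] F [ 0.2 -0.6 -0.1] M [-0.02 -0.04  0.02] q [-1.03  0.26 -0.13  1.17  0.    2.11] op 0.0854 ff 0.0
```

```bash
python3 - <<'E'
from plant import cams
import pickle
pickle.dump({n:cams.calibration(n) for n in("top","side")},open("cal.p","wb"))
E
sed -i 's/cams\.calibration(n)/CAL[n]/; s/cams\.calibration(n)/CAL[n]/g' h.py; sed -i '3a import pickle;CAL=pickle.load(open("cal.p","rb"))' h.py
python3 - <<'E'
from h import *
ims={n:cv2.imread(f"pics/{n}0.png") for n in("top","side")}
for n,cs in {"side":{"L":(.5303,.2618),"M":(.4545,.0898),"S":(.638,.088)}}.items():
    for k,c in cs.items():print(n,k,ringyaw(n,ims[n],c))
print("tip",tri((382.5,203.7),(331.7,147)),w("top",(382.5,203.7),.078),w("side",(331.7,147),.078))
print("foot",w("top",(377.5,206),.012))
print("S side",w("side",(285,231),.009))
E
```

```text
side L (np.float64(-0.1451463124822961), np.float64(0.5994493045222062))
side M (np.float64(0.19292460655687638), np.float64(0.47834683967407016))
side S (np.float64(-0.25711351890351153), np.float64(0.4882095639016857))
tip [ 0.57150718 -0.13488678  0.07530911] [ 0.57162955 -0.13437714  0.078     ] [ 0.57063803 -0.13179188  0.078     ]
foot [ 0.57208601 -0.13326312  0.012     ]
S side [0.63681987 0.0872978  0.009     ]
```

Emit:
drive_tool([
  [[0, 0, -0.142, 0, 0, 0.01, 0.0854], [0, 0, -0.142, 0, 0, 0.01, 0.0854], [0, 0, -0.142, 0, 0, 0.01, 0.0854], [0, 0, -0.142, 0, 0, 0.01, 0.0854], [0, 0, -0.142, 0, 0, 0.01, 0.0854], [0, 0, -0.142, 0, 0, 0.01, 0.0854], [0, 0, -0.142, 0, 0, 0.01, 0.0854], [0, 0, -0.142, 0, 0, 0.01, 0.0854], [0, 0, -0.142, 0, 0, 0.01, 0.0854], [0, 0, -0.142, 0, 0, 0.01, 0.0854], [0, 0, -0.142, 0, 0, 0.01, 0.0854], [0, 0, 0, 0, 0, 0, 0.0854]],
])

```text
time: 1.6
tcp_pos: [0.2701, -0.4486, 0.1447]
ee_rot: [0.706, 0.708, 0.0, -0.002]
contact_force: [0.2, 0.7, -0.5]
opening: 1.0
finger_force: 0.0
```

```bash
python3 -c "
from h import *
st()"
```

```text
t 1.6 p [ 0.2701 -0.4486  0.1447] yaw_y 0.0033 z [-0.002  0.003 -1.   ] F [ 0.2  0.7 -0.5] M [-0.03 -0.07  0.03] q [-1.03  0.33 -0.34  0.9  -0.    0.54] op 0.0854 ff 0.0
```

Emit:
drive_tool([
  [[0, 0, 0.003, 0.0472, 0.0174, 0, 0.0854], [0, 0, 0, 0.0472, 0.0174, 0, 0.0854], [0, 0, 0, 0.0472, 0.0174, 0, 0.0854], [0, 0, 0, 0.0472, 0.0174, 0, 0.0854], [0, 0, 0, 0.0472, 0.0174, 0, 0.0854], [0, 0, 0, 0.0472, 0.0174, 0, 0.0854], [0, 0, 0, 0.0472, 0.0174, 0, 0.0854], [0, 0, 0, 0.0472, 0.0174, 0, 0.0854], [0, 0, 0, 0.0472, 0.0174, 0, 0.0854], [0, 0, 0, 0.0472, 0.0174, 0, 0.0854], [0, 0, 0, 0.0472, 0.0174, 0, 0.0854], [0, 0, 0, 0.0472, 0.0174, 0, 0.0854], [0, 0, 0, 0.0472, 0.0174, 0.02, 0.0854], [0, 0, 0, 0.0472, 0.0174, 0.02, 0.0854], [0, 0, 0, 0.0472, 0.0174, 0.02, 0.0854], [0, 0, 0, 0, 0, 0, 0.0854], [0, 0, 0, 0, 0, 0, 0.0854]],
])

```text
time: 3.3
tcp_pos: [0.5255, 0.2447, 0.0902]
ee_rot: [0.707, 0.707, -0.001, -0.0]
contact_force: [-0.2, -0.0, 0.2]
opening: 0.999
finger_force: 0.0
```

```bash
python3 -c "
from h import *
st()
a=cams.camera('top')[180:260,175:275];b=cams.camera('side')[255:335,268:368]
f=lambda i:cv2.resize(np.clip(i[:,:,::-1]*1.7,0,255).astype(np.uint8),(400,320),interpolation=cv2.INTER_CUBIC)
cv2.imwrite('pics/L1.png',np.hstack([f(a),f(b)]))"
```

```text
t 3.3 p [0.5255 0.2447 0.0902] yaw_y 0.0003 z [-0.002 -0.001 -1.   ] F [-0.2 -0.   0.2] M [-0.04 -0.03  0.01] q [ 0.44  0.47 -0.28  0.83 -0.    2.01] op 0.0853 ff 0.0
```

View pics/L1.png

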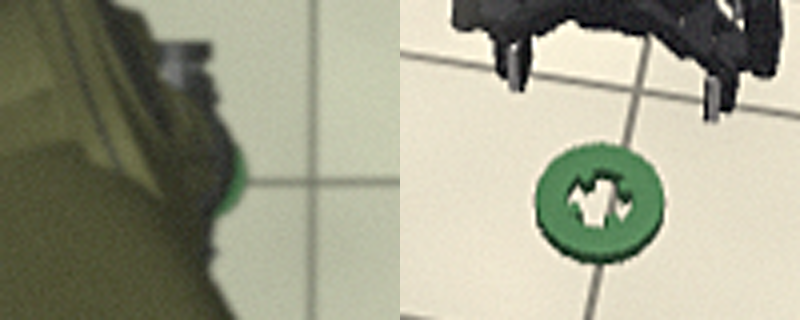

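```bash
python3 -c "
from h import *
st()
for z in(.06,.065,.07,.075,.08,.085): print(z,w('side',(296.75,277.5),z)[:2],w('side',(346,285.5),z)[:2],w('side',(321.4,281.5),z)[:2])"
```

```text
t 3.4 p [0.5255 0.2432 0.0912] yaw_y -0.0013 z [-0.001 -0.001 -1.   ] F [ 0.1 -0.3 -0.1] M [-0.05  0.01  0.01] q [ 0.43  0.47 -0.28  0.83 -0.    2.01] op 0.0851 ff 0.0
0.06 [0.57528926 0.23770888] [0.47933157 0.23833096] [0.52694622 0.23801316]
0.065 [0.57437547 0.24106193] [0.47900681 0.24168019] [0.52632917 0.24136434]
0.07 [0.57346167 0.24441498] [0.47868204 0.24502943] [0.52571213 0.24471553]
0.075 [0.57254788 0.24776804] [0.47835728 0.24837866] [0.52509508 0.24806671]
0.08 [0.57163408 0.25112109] [0.47803251 0.2517279 ] [0.52447804 0.2514179 ]
0.085 [0.57072029 0.25447414] [0.47770774 0.25507713] [0.52386099 0.25476908]
```

Emit:
drive_tool([
  [[0, 0, 0, 0.014, 0.0055, 0.02, 0.0854], [0, 0, 0, 0, 0, 0.024, 0.0854], [0, 0, 0, 0, 0, 0.024, 0.0854], [0, 0, 0, 0, 0, 0, 0.05], [0, 0, 0, 0, 0, 0, 0.05], [0, 0, 0, 0, 0, 0, 0.05], [0, 0, 0, 0, 0, 0, 0.05], [0, 0, 0, 0, 0, 0, 0.05]],
])

```text
time: 4.2
tcp_pos: [0.5324, 0.2583, 0.0242]
ee_rot: [0.707, 0.707, 0.001, 0.0]
contact_force: [0.4, -0.2, 3.7]
opening: 0.714
finger_force: 65.2
```

```bash
python3 -c "
from h import *
st()"
```

```text
t 4.2 p [0.5324 0.2583 0.0242] yaw_y 0.0 z [ 0.002  0.001 -1.   ] F [ 0.4 -0.2  3.7] M [-0.16  0.16  0.02] q [ 0.45  0.56 -0.33  0.69 -0.    2.02] op 0.061 ff 65.2
```

Emit:
drive_tool([
  [[0, 0, 0, 0, 0, 0, 0.0854], [0, 0, 0, 0, 0, 0, 0.0854], [0, 0, -0.1428, 0, 0, 0, 0.0854], [0, 0, -0.1428, 0, 0, 0, 0.0854], [0, 0, -0.1428, 0, 0, 0, 0.0854], [0, 0, -0.1428, 0, 0, 0, 0.0854], [0, 0, -0.1428, 0, 0, 0, 0.0854], [0, 0, -0.1428, 0, 0, 0, 0.0854], [0, 0, -0.1428, 0, 0, 0, 0.0854], [0, 0, -0.1428, 0, 0, 0, 0.0854], [0, 0, -0.1428, 0, 0, 0, 0.0854], [0, 0, -0.1428, 0, 0, 0, 0.0854], [0, 0, -0.1428, 0, 0, 0, 0.0854], [0, 0, 0, 0, 0, 0, 0.05], [0, 0, 0, 0, 0, 0, 0.05], [0, 0, 0, 0, 0, 0, 0.05], [0, 0, 0, 0, 0, 0, 0.05], [0, 0, 0, 0, 0, 0, 0.05]],
])

```text
time: 6.0
tcp_pos: [0.5316, 0.2584, 0.0239]
ee_rot: [0.001, 1.0, 0.0, 0.0]
contact_force: [-2.0, -0.2, 6.6]
opening: 0.711
finger_force: 63.8
```

```bash
python3 -c "
from h import *
st()"
```

```text
t 6.0 p [0.5316 0.2584 0.0239] yaw_y 1.5685 z [ 0.001  0.001 -1.   ] F [-2.  -0.2  6.6] M [-0.07  0.37 -0.06] q [ 0.45  0.56 -0.33  0.69  0.    0.45] op 0.0607 ff 63.8
```

Emit:
drive_tool([
  [[0, 0, 0, 0, 0, -0.035, 0.05], [0, 0, 0, 0, 0, -0.035, 0.05], [0, 0, 0, 0, 0, -0.035, 0.05], [0, 0, 0, -0.0041, -0.03925, 0, 0.05], [0, 0, 0, -0.0041, -0.03925, 0, 0.05], [0, 0, 0, -0.0041, -0.03925, 0, 0.05], [0, 0, 0, -0.0041, -0.03925, 0, 0.05], [0, 0, 0, -0.0041, -0.03925, 0, 0.05], [0, 0, 0, -0.0041, -0.03925, 0, 0.05], [0, 0, 0, -0.0041, -0.03925, 0, 0.05], [0, 0, 0, -0.0041, -0.03925, 0, 0.05], [0, 0, 0, -0.0041, -0.03925, 0, 0.05], [0, 0, 0, -0.0041, -0.03925, 0, 0.05], [0, 0, 0, 0, 0, 0, 0.05], [0, 0, 0, 0, 0, 0, 0.05]],
])

```text
time: 7.5
tcp_pos: [0.5725, -0.1351, 0.1276]
ee_rot: [0.002, 1.0, 0.0, -0.0]
contact_force: [-0.1, -0.0, -0.3]
opening: 0.706
finger_force: 65.7
```

```bash
python3 -c "
from h import *
st();b=cams.camera('side')[100:220,251:411]
cv2.imwrite('pics/L2.png',cv2.resize(np.clip(b[:,:,::-1]*1.7,0,255).astype(np.uint8),(640,480),interpolation=cv2.INTER_CUBIC));st()"
```

```text
t 7.5 p [ 0.5725 -0.1351  0.1276] yaw_y 1.5675 z [-0.001  0.001 -1.   ] F [-0.1 -0.  -0.3] M [0.   0.05 0.01] q [-0.23  0.45 -0.21  0.92  0.   -0.23] op 0.0603 ff 65.7
t 7.55 p [ 0.5723 -0.1341  0.1276] yaw_y 1.5695 z [-0.001  0.001 -1.   ] F [-0.   0.7 -0.1] M [ 0.   -0.01 -0.02] q [-0.23  0.45 -0.21  0.92  0.   -0.23] op 0.0606 ff 65.7
```

View pics/L2.png

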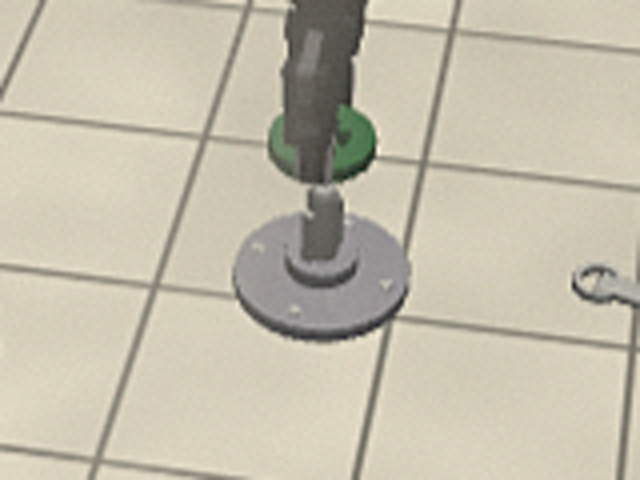

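The ring hangs above the spindle, about concentric. Now I descend onto the taper.

Emit:
drive_tool([
  [[0, 0, 0, 0, 0, 0.012, 0.05], [0, 0, 0, 0, 0, 0.01, 0.05], [0, 0, 0, 0, 0, 0.005, 0.05], [0, 0, 0, 0, 0, 0.004, 0.05], [0, 0, 0, 0, 0, 0, 0.05]],
])

```text
time: 8.05
tcp_pos: [0.572, -0.1337, 0.0959]
ee_rot: [-0.001, 1.0, 0.0, -0.001]
contact_force: [-0.8, 0.9, -0.7]
opening: 0.713
finger_force: 65.7
```

```bash
python3 -c "
from h import *
st()"
```

```text
t 8.05 p [ 0.572  -0.1337  0.0959] yaw_y 1.572 z [-0.002  0.001 -1.   ] F [-0.8  0.9 -0.7] M [0.11 0.09 0.03] q [-0.23  0.47 -0.25  0.85  0.   -0.23] op 0.0609 ff 65.7
```

Emit:
drive_tool([
  [[0, 0, 0, 0, 0, 0.004, 0.05], [0, 0, 0, 0, 0, 0.003, 0.05], [0, 0, 0, 0, 0, 0.002, 0.05], [0, 0, 0, 0, 0, 0, 0.05]],
])

```text
time: 8.45
tcp_pos: [0.572, -0.1336, 0.0878]
ee_rot: [-0.0, 1.0, 0.001, -0.001]
contact_force: [-3.2, 4.4, 2.8]
opening: 0.715
finger_force: 66.0
```

```bash
python3 -c "
from h import *
st()"
```

```text
t 8.45 p [ 0.572  -0.1336  0.0878] yaw_y 1.5717 z [-0.001  0.002 -1.   ] F [-3.2  4.4  2.8] M [0.86 0.63 0.05] q [-0.23  0.48 -0.26  0.83  0.   -0.23] op 0.0611 ff 66.0
```

Emit:
drive_tool([
  [[0, 0, 0, 0.0004, 0.0005, 0, 0.05], [0, 0, 0, 0, 0, 0.0015, 0.05], [0, 0, 0, 0, 0, 0, 0.05]],
])

```text
time: 8.75
tcp_pos: [0.5721, -0.1336, 0.0876]
ee_rot: [-0.0, 1.0, 0.0, 0.0]
contact_force: [-4.9, 3.9, 9.5]
opening: 0.708
finger_force: 66.8
```

```bash
python3 -c "
from h import *
st()"
```

```text
t 8.75 p [ 0.5721 -0.1336  0.0876] yaw_y 1.5716 z [ 0.     0.001 -1.   ] F [-4.9  3.9  9.5] M [0.84 1.09 0.03] q [-0.23  0.48 -0.26  0.83  0.   -0.23] op 0.0604 ff 66.8
```

Emit:
drive_tool([
  [[0, 0, 0, 0.0006, 0.0004, 0.0005, 0.05], [0, 0, 0.1, 0, 0, 0, 0.05], [0, 0, 0.1, 0, 0, 0, 0.05], [0, 0, 0.1, 0, 0, 0, 0.05], [0, 0, 0.1, 0, 0, 0, 0.05], [0, 0, 0, 0, 0, 0, 0.05]],
])

```text
time: 9.35
tcp_pos: [0.5717, -0.1334, 0.086]
ee_rot: [0.198, 0.98, 0.0, 0.0]
contact_force: [-1.9, 4.0, 2.2]
opening: 0.707
finger_force: 66.0
```

```bash
python3 -c "
from h import *
st()"
```

```text
t 9.35 p [ 0.5717 -0.1334  0.086 ] yaw_y 1.1715 z [ 0.  0. -1.] F [-1.9  4.   2.2] M [0.61 0.53 0.01] q [-0.23  0.48 -0.27  0.82  0.    0.17] op 0.0604 ff 66.0
```

Emit:
drive_tool([
  [[0, 0, 0, 0.0005, 0.0003, 0.001, 0.05], [0, 0, 0, 0, 0, 0.0015, 0.05], [0, 0, 0, 0, 0, 0.0015, 0.05], [0, 0, 0, 0, 0, 0, 0.05]],
])

```text
time: 9.75
tcp_pos: [0.5713, -0.1332, 0.0813]
ee_rot: [0.198, 0.98, -0.0, -0.0]
contact_force: [-1.0, 1.0, -0.3]
opening: 0.709
finger_force: 65.7
```

```bash
python3 -c "
from h import *
st()"
```

```text
t 9.75 p [ 0.5713 -0.1332  0.0813] yaw_y 1.1718 z [-0.001 -0.    -1.   ] F [-1.   1.  -0.3] M [0.27 0.36 0.  ] q [-0.23  0.49 -0.27  0.81 -0.    0.17] op 0.0605 ff 65.7
```

Emit:
drive_tool([
  [[0, 0, 0, 0.0003, 0.0, 0.005, 0.05], [0, 0, 0, 0, 0, 0.006, 0.05], [0, 0, 0, 0, 0, 0.006, 0.05], [0, 0, 0, 0, 0, 0.006, 0.05], [0, 0, 0, 0, 0, 0.005, 0.05], [0, 0, 0, 0, 0, 0, 0.05]],
])

```text
time: 10.35
tcp_pos: [0.5711, -0.1331, 0.0529]
ee_rot: [0.198, 0.98, -0.0, -0.0]
contact_force: [-0.7, 0.5, -1.5]
opening: 0.709
finger_force: 65.6
```

```bash
python3 -c "
from h import *
st()"
```

```text
t 10.35 p [ 0.5711 -0.1331  0.0529] yaw_y 1.1714 z [-0.001 -0.    -1.   ] F [-0.7  0.5 -1.5] M [ 0.11  0.21 -0.01] q [-0.23  0.52 -0.31  0.75 -0.    0.17] op 0.0606 ff 65.6
```

Emit:
drive_tool([
  [[0, 0, 0, 0, 0, 0.0035, 0.05], [0, 0, 0, 0, 0, 0, 0.05], [0, 0, 0, 0, 0, 0, 0.0854], [0, 0, 0, 0, 0, 0, 0.0854], [0, 0, 0, 0, 0, 0, 0.0854]],
])

```text
time: 10.85
tcp_pos: [0.5719, -0.1332, 0.0508]
ee_rot: [0.198, 0.98, -0.0, 0.001]
contact_force: [0.1, 0.2, -0.7]
opening: 1.002
finger_force: 0.0
```

```bash
python3 -c "
from h import *
st()"
```

```text
t 10.85 p [ 0.5719 -0.1332  0.0508] yaw_y 1.1714 z [ 0.002 -0.001 -1.   ] F [ 0.1  0.2 -0.7] M [-0.01 -0.02 -0.01] q [-0.23  0.52 -0.31  0.74 -0.    0.17] op 0.0856 ff 0.0
```

Emit:
drive_tool([
  [[0, 0, 0, 0, 0, -0.02, 0.0854], [0, 0, 0, 0, 0, -0.035, 0.0854], [0, 0, 0, 0, 0, -0.035, 0.0854], [0, 0, 0, 0.032, 0.0261, 0, 0.0854], [0, 0, 0, 0.032, 0.0261, 0, 0.0854], [0, 0, 0, 0.032, 0.0261, 0, 0.0854], [0, 0, 0, 0.032, 0.0261, 0, 0.0854], [0, 0, 0, 0.032, 0.0261, 0, 0.0854], [0, 0, 0, 0.032, 0.0261, 0, 0.0854], [0, 0, 0, 0, 0, 0.02, 0.0854], [0, 0, 0, 0, 0, 0, 0.0854], [0, 0, 0, 0, 0, 0, 0.0854]],
])

```text
time: 12.05
tcp_pos: [0.4553, 0.0859, 0.1206]
ee_rot: [0.198, 0.98, -0.0, 0.0]
contact_force: [0.5, -0.4, 0.1]
opening: 1.0
finger_force: 0.0
```

```bash
python3 -c "
from h import *
st();b=cams.camera('side');cv2.imwrite('pics/s3.png',b[:,:,::-1]);b=b[100:220,251:411]
cv2.imwrite('pics/L3.png',cv2.resize(np.clip(b[:,:,::-1]*1.7,0,255).astype(np.uint8),(640,480),interpolation=cv2.INTER_CUBIC));st()"
```

```text
t 12.05 p [0.4553 0.0859 0.1206] yaw_y 1.1714 z [-0. -0. -1.] F [ 0.5 -0.4  0.1] M [-0.03 -0.05 -0.01] q [ 0.19  0.26 -0.52  0.79 -0.    0.59] op 0.0854 ff 0.0
t 12.1 p [0.4559 0.0857 0.1209] yaw_y 1.1707 z [ 0.001 -0.    -1.   ] F [-0.3 -0.2  0.2] M [ 0.02 -0.    0.07] q [ 0.19  0.26 -0.52  0.79 -0.    0.59] op 0.0853 ff 0.0
```

View pics/L3.png

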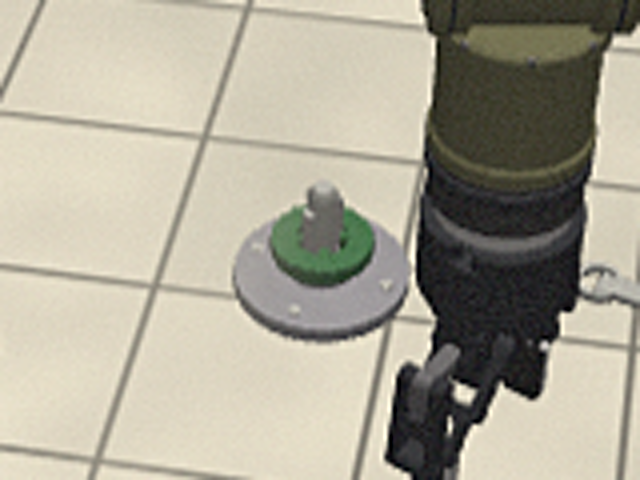

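The large ring sits flat on the hub around the spindle at (322,243) of the crop. Next comes the medium ring.

Emit:
drive_tool([
  [[0, 0, 0, 0, 0, 0.035, 0.0854], [0, 0, 0, 0, 0, 0.035, 0.0854], [0, 0, 0, 0, 0, 0.025, 0.0854], [0, 0, 0, 0, 0, 0, 0.04], [0, 0, 0, 0, 0, 0, 0.04], [0, 0, 0, 0, 0, 0, 0.04], [0, 0, 0, 0, 0, 0, 0.04], [0, 0, 0, 0, 0, 0, 0.04], [0, 0, 0, 0, 0, 0, 0.04], [0, 0, 0, 0, 0, 0, 0.0854], [0, 0, 0, 0, 0, 0, 0.0854]],
])

```text
time: 13.2
tcp_pos: [0.4561, 0.0862, 0.0262]
ee_rot: [0.198, 0.98, 0.0, 0.001]
contact_force: [-0.5, 0.6, -0.0]
opening: 0.913
finger_force: 0.0
```

Emit:
drive_tool([
  [[0, 0, -0.1428, 0, 0, 0, 0.0854], [0, 0, -0.1428, 0, 0, 0, 0.0854], [0, 0, -0.1428, 0, 0, 0, 0.0854], [0, 0, -0.1428, 0, 0, 0, 0.0854], [0, 0, -0.1428, 0, 0, 0, 0.0854], [0, 0, -0.1428, 0, 0, 0, 0.0854], [0, 0, -0.1428, 0, 0, 0, 0.0854], [0, 0, -0.1428, 0, 0, 0, 0.0854], [0, 0, -0.1428, 0, 0, 0, 0.0854], [0, 0, -0.1428, 0, 0, 0, 0.0854], [0, 0, -0.1428, 0, 0, 0, 0.0854], [0, 0, 0, 0, 0, 0, 0.04], [0, 0, 0, 0, 0, 0, 0.04], [0, 0, 0, 0, 0, 0, 0.04], [0, 0, 0, 0, 0, 0, 0.04], [0, 0, 0, 0, 0, 0, 0.04], [0, 0, 0, 0, 0, 0, 0.04]],
])

```text
time: 14.9
tcp_pos: [0.4553, 0.0861, 0.026]
ee_rot: [-0.552, 0.834, -0.0, 0.0]
contact_force: [-1.2, 0.4, 6.3]
opening: 0.593
finger_force: 61.9
```

```bash
python3 -c "
from h import *
st()"
```

```text
t 14.9 p [0.4553 0.0861 0.026 ] yaw_y 2.7401 z [ 0.001  0.    -1.   ] F [-1.2  0.4  6.3] M [ 0.01  0.39 -0.02] q [ 0.19  0.39 -0.65  0.53  0.   -0.98] op 0.0507 ff 61.9
```

Emit:
drive_tool([
  [[0, 0, 0, 0, 0, -0.02, 0.04], [0, 0, 0.115, 0, 0, -0.02, 0.04], [0, 0, 0.115, 0, 0, -0.02, 0.04], [0, 0, 0.115, 0, 0, -0.02, 0.04], [0, 0, 0.115, 0, 0, -0.02, 0.04], [0, 0, 0.115, 0, 0, 0, 0.04], [0, 0, 0.115, 0, 0, 0, 0.04], [0, 0, 0, -0.0002, -0.03536, 0, 0.04], [0, 0, 0, -0.0002, -0.03536, 0, 0.04], [0, 0, 0, -0.0002, -0.03536, 0, 0.04], [0, 0, 0, -0.0002, -0.03536, 0, 0.04], [0, 0, 0, -0.0002, -0.03536, 0, 0.04], [0, 0, 0, -0.0002, -0.03536, 0, 0.04], [0, 0, 0, -0.0002, -0.03536, 0, 0.04], [0, 0, 0, 0, 0, 0, 0.04], [0, 0, 0, 0, 0, 0, 0.04]],
])

```text
time: 16.5
tcp_pos: [0.5708, -0.1332, 0.1249]
ee_rot: [-0.237, 0.972, 0.0, -0.0]
contact_force: [-0.1, 0.0, -0.7]
opening: 0.591
finger_force: 63.0
```

```bash
python3 -c "
from h import *
for i in range(2):
  s,r=st();d=np.array([.571,-.133,s['tcp_pos'][2]])-s['tcp_pos'];print('tool shift',(r.T@d).round(4));cams.camera('side')"
```

```text
t 16.5 p [ 0.5708 -0.1332  0.1249] yaw_y 2.0494 z [-0.001  0.001 -1.   ] F [-0.1  0.  -0.7] M [-0.01  0.01  0.01] q [-0.23  0.45 -0.21  0.91  0.   -0.71] op 0.0505 ff 63.0
tool shift [-0.0003  0.0001 -0.    ]
t 16.55 p [ 0.5702 -0.1324  0.1249] yaw_y 2.0508 z [-0.002  0.001 -1.   ] F [ 0.   0.2 -0.8] M [0.01 0.07 0.03] q [-0.23  0.45 -0.22  0.91  0.   -0.71] op 0.0506 ff 63.0
tool shift [-0.0004 -0.0009 -0.    ]
```

Emit:
drive_tool([
  [[0, 0, 0, -0.0003, -0.0002, 0.012, 0.04], [0, 0, 0, 0, 0, 0.01, 0.04], [0, 0, 0, 0, 0, 0.005, 0.04], [0, 0, 0, 0, 0, 0.004, 0.04], [0, 0, 0, 0, 0, 0.002, 0.04], [0, 0, 0, 0, 0, 0.002, 0.04], [0, 0, 0, 0, 0, 0.001, 0.04], [0, 0, 0, 0, 0, 0, 0.04]],
])

```text
time: 17.4
tcp_pos: [0.5714, -0.1327, 0.0894]
ee_rot: [-0.238, 0.971, -0.0, 0.0]
contact_force: [0.4, -0.5, -1.1]
opening: 0.592
finger_force: 63.0
```

```bash
python3 -c "
from h import *
st()"
```

```text
t 17.4 p [ 0.5714 -0.1327  0.0894] yaw_y 2.0522 z [ 0.  0. -1.] F [ 0.4 -0.5 -1.1] M [ 0.03 -0.   -0.  ] q [-0.23  0.48 -0.26  0.83  0.   -0.71] op 0.0505 ff 63.0
```

Almost no force. I continue 2.5 mm down to see whether it drops or rests.

Emit:
drive_tool([
  [[0, 0, 0, 0, 0, 0.0015, 0.04], [0, 0, 0, 0, 0, 0.0015, 0.04], [0, 0, 0, 0, 0, 0, 0.04]],
])

```text
time: 17.7
tcp_pos: [0.5713, -0.1327, 0.0863]
ee_rot: [-0.238, 0.971, 0.0, -0.0]
contact_force: [0.6, 0.2, -0.4]
opening: 0.59
finger_force: 63.0
```

```bash
python3 -c "
from h import *
st()"
```

```text
t 17.7 p [ 0.5713 -0.1327  0.0863] yaw_y 2.0522 z [-0.  0. -1.] F [ 0.6  0.2 -0.4] M [-0.08 -0.08  0.04] q [-0.23  0.48 -0.27  0.82  0.   -0.71] op 0.0504 ff 63.0
```

Emit:
drive_tool([
  [[0, 0, 0, 0, 0, 0.005, 0.04], [0, 0, 0, 0, 0, 0.005, 0.04], [0, 0, 0, 0, 0, 0.005, 0.04], [0, 0, 0, 0, 0, 0.004, 0.04], [0, 0, 0, 0, 0, 0, 0.04]],
])

```text
time: 18.2
tcp_pos: [0.5712, -0.1328, 0.0666]
ee_rot: [-0.238, 0.971, 0.0, -0.0]
contact_force: [0.6, -0.9, -1.3]
opening: 0.595
finger_force: 63.0
```

```bash
python3 -c "
from h import *
st()"
```

```text
t 18.2 p [ 0.5712 -0.1328  0.0666] yaw_y 2.0522 z [-0.001 -0.    -1.   ] F [ 0.6 -0.9 -1.3] M [-0.09 -0.16  0.06] q [-0.23  0.5  -0.29  0.78 -0.   -0.71] op 0.0508 ff 63.0
```

Emit:
drive_tool([
  [[0, 0, 0, 0, 0, 0.003, 0.04], [0, 0, 0, 0, 0, 0, 0.04]],
])

```text
time: 18.4
tcp_pos: [0.5714, -0.1327, 0.0642]
ee_rot: [-0.238, 0.971, 0.0, -0.0]
contact_force: [1.3, 0.4, -0.1]
opening: 0.594
finger_force: 63.0
```

Emit:
drive_tool([
  [[0, 0, 0, 0, 0, 0, 0.0854], [0, 0, 0, 0, 0, 0, 0.0854], [0, 0, 0, 0, 0, 0, 0.0854], [0, 0, 0, 0, 0, -0.033, 0.0854], [0, 0, 0, 0, 0, -0.033, 0.0854], [0, 0, 0, -0.0321, 0.0323, 0, 0.0854], [0, 0, 0, -0.0321, 0.0323, 0, 0.0854], [0, 0, 0, -0.0321, 0.0323, 0, 0.0854], [0, 0, 0, -0.0321, 0.0323, 0, 0.0854], [0, 0, 0, -0.0321, 0.0323, 0, 0.0854], [0, 0, 0, 0, 0, 0.02, 0.0854], [0, 0, 0, 0, 0, 0, 0.0854], [0, 0, 0, 0, 0, 0, 0.0854]],
])

```text
time: 19.7
tcp_pos: [0.6378, 0.0844, 0.1099]
ee_rot: [-0.238, 0.971, -0.0, -0.001]
contact_force: [-0.1, 0.4, -0.1]
opening: 0.998
finger_force: 0.0
```

```bash
python3 -c "
from h import *
s,r=st();d=np.array([.639,.0849,.027])-s['tcp_pos'];print('tool shift',(r.T@d).round(4))
b=cams.camera('side');b=b[110:270,225:385]
cv2.imwrite('pics/M3.png',cv2.resize(np.clip(b[:,:,::-1]*1.7,0,255).astype(np.uint8),(600,600),interpolation=cv2.INTER_CUBIC))"
```

```text
t 19.7 p [0.6378 0.0844 0.1099] yaw_y 2.0521 z [-0.002 -0.001 -1.   ] F [-0.1  0.4 -0.1] M [ 0.04  0.01 -0.04] q [ 0.13  0.55 -0.07  0.95 -0.   -0.35] op 0.0852 ff 0.0
tool shift [-0.0015 -0.0002  0.0829]
```

View pics/M3.png

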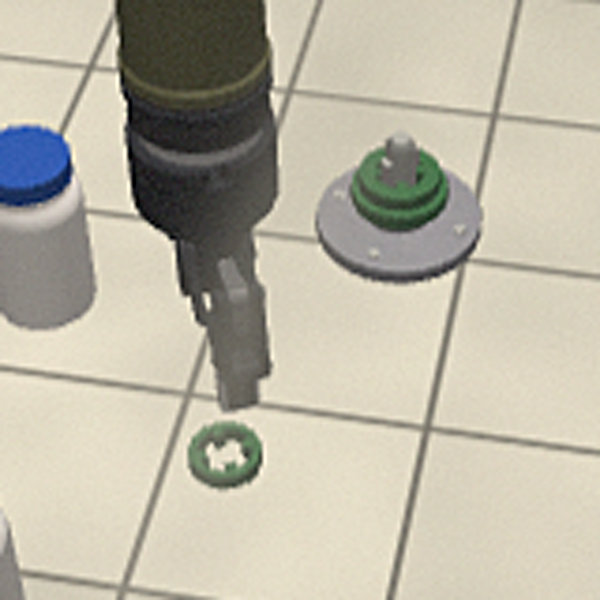

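Medium is seated on the large ring, and the small ring lies below the gripper at crop (225,455).

Emit:
drive_tool([
  [[0, 0, 0, -0.0012, -0.0002, 0.03, 0.0854], [0, 0, 0, 0, 0, 0.03, 0.0854], [0, 0, 0, 0, 0, 0.0225, 0.0854], [0, 0, 0, 0, 0, 0, 0.03], [0, 0, 0, 0, 0, 0, 0.03], [0, 0, 0, 0, 0, 0, 0.03], [0, 0, 0, 0, 0, 0, 0.03], [0, 0, 0, 0, 0, 0, 0.03], [0, 0, 0, 0, 0, 0, 0.03], [0, 0, 0, 0, 0, 0, 0.03], [0, 0, 0, 0, 0, 0, 0.07], [0, 0, 0, 0, 0, 0, 0.07]],
])

```text
time: 20.95
tcp_pos: [0.6407, 0.0852, 0.0289]
ee_rot: [-0.238, 0.971, -0.0, 0.001]
contact_force: [0.2, -0.2, -0.8]
opening: 0.791
finger_force: 0.0
```

Emit:
drive_tool([
  [[0, 0, 0.1428, 0, 0, 0, 0.07], [0, 0, 0.1428, 0, 0, 0, 0.07], [0, 0, 0.1428, 0, 0, 0, 0.07], [0, 0, 0.1428, 0, 0, 0, 0.07], [0, 0, 0.1428, 0, 0, 0, 0.07], [0, 0, 0.1428, 0, 0, 0, 0.07], [0, 0, 0.1428, 0, 0, 0, 0.07], [0, 0, 0.1428, 0, 0, 0, 0.07], [0, 0, 0.1428, 0, 0, 0, 0.07], [0, 0, 0.1428, 0, 0, 0, 0.07], [0, 0, 0.1428, 0, 0, 0, 0.07], [0, 0, 0, 0, 0, 0, 0.03], [0, 0, 0, 0, 0, 0, 0.03], [0, 0, 0, 0, 0, 0, 0.03], [0, 0, 0, 0, 0, 0, 0.03], [0, 0, 0, 0, 0, 0, 0.03], [0, 0, 0, 0, 0, 0, 0.03], [0, 0, 0, 0, 0, 0, 0.03]],
])

```text
time: 22.75
tcp_pos: [0.6402, 0.0852, 0.0286]
ee_rot: [0.517, 0.856, 0.0, 0.0]
contact_force: [-1.4, 0.1, 5.5]
opening: 0.472
finger_force: 60.0
```

```bash
python3 -c "
from h import *
s,r=st()
from scipy.spatial.transform import Rotation as R
r2=r@R.from_rotvec([0,0,.25]).as_matrix();print(r2.T@(np.array([.5711,-.133,0])-np.r_[s['tcp_pos'][:2],0]))"
```

```text
t 22.75 p [0.6402 0.0852 0.0286] yaw_y 0.483 z [ 0.001  0.    -1.   ] F [-1.4  0.1  5.5] M [-0.    0.35  0.03] q [ 0.13  0.63 -0.17  0.77  0.    1.22] op 0.0403 ff 60.0
[-1.96348717e-01 -1.17663733e-01 -9.71129948e-05]
```

Emit:
drive_tool([
  [[0, 0, 0, 0, 0, -0.03, 0.03], [0, 0, 0.125, 0, 0, -0.035, 0.03], [0, 0, 0.125, 0, 0, -0.035, 0.03], [0, 0, 0, 0, 0, 0, 0.03], [0, 0, 0, -0.0327, -0.0196, 0, 0.03], [0, 0, 0, -0.0327, -0.0196, 0, 0.03], [0, 0, 0, -0.0327, -0.0196, 0, 0.03], [0, 0, 0, -0.0327, -0.0196, 0, 0.03], [0, 0, 0, -0.0327, -0.0196, 0, 0.03], [0, 0, 0, -0.0328, -0.0197, 0, 0.03], [0, 0, 0, 0, 0, 0, 0.03], [0, 0, 0, 0, 0, 0, 0.03]],
])

```text
time: 23.95
tcp_pos: [0.5698, -0.1336, 0.1271]
ee_rot: [0.621, 0.784, -0.0, -0.001]
contact_force: [-0.1, 0.2, -0.3]
opening: 0.473
finger_force: 60.8
```

```bash
python3 -c "
from h import *
for i in range(3):
  s,r=st();d=np.array([.5712,-.1329,s['tcp_pos'][2]])-s['tcp_pos'];print('tool shift',(r.T@d).round(4));cams.camera('side')"
```

```text
t 23.95 p [ 0.5698 -0.1336  0.1271] yaw_y 0.2307 z [-0.001  0.001 -1.   ] F [-0.1  0.2 -0.3] M [ 0.04 -0.07 -0.03] q [-0.23  0.44 -0.21  0.92  0.    1.11] op 0.0404 ff 60.8
tool shift [ 0.0003  0.0015 -0.    ]
t 24.0 p [ 0.5702 -0.1328  0.1272] yaw_y 0.232 z [-0.001  0.001 -1.   ] F [-0.1  0.8 -0.4] M [ 0.06 -0.04  0.01] q [-0.23  0.44 -0.21  0.92  0.    1.11] op 0.0406 ff 60.8
tool shift [-0.0004  0.001  -0.    ]
t 24.05 p [ 0.5705 -0.1323  0.1274] yaw_y 0.2328 z [-0.001  0.001 -1.   ] F [-0.8  0.2 -1.4] M [ 0.04 -0.03  0.01] q [-0.23  0.44 -0.21  0.92  0.    1.11] op 0.0402 ff 60.8
tool shift [-0.0008  0.0006 -0.    ]
```

Emit:
drive_tool([
  [[0, 0, 0, -0.0003, 0.0009, 0.012, 0.03], [0, 0, 0, 0, 0, 0.01, 0.03], [0, 0, 0, 0, 0, 0.005, 0.03], [0, 0, 0, 0, 0, 0.004, 0.03], [0, 0, 0, 0, 0, 0.002, 0.03], [0, 0, 0, 0, 0, 0.002, 0.03], [0, 0, 0, 0, 0, 0.001, 0.03], [0, 0, 0, 0, 0, 0, 0.03]],
])

```text
time: 24.9
tcp_pos: [0.5713, -0.1331, 0.0919]
ee_rot: [0.621, 0.784, 0.0, -0.0]
contact_force: [-0.5, -0.2, -0.1]
opening: 0.477
finger_force: 60.8
```

```bash
python3 -c "
from h import *
st()"
```

```text
t 24.9 p [ 0.5713 -0.1331  0.0919] yaw_y 0.2313 z [-0.  0. -1.] F [-0.5 -0.2 -0.1] M [0.04 0.03 0.02] q [-0.23  0.48 -0.26  0.83  0.    1.11] op 0.0407 ff 60.8
```

Emit:
drive_tool([
  [[0, 0, 0, 0, 0, 0.0015, 0.03], [0, 0, 0, 0, 0, 0.0015, 0.03], [0, 0, 0, 0, 0, 0, 0.03]],
])

```text
time: 25.2
tcp_pos: [0.5713, -0.1331, 0.0887]
ee_rot: [0.621, 0.784, -0.0, -0.0]
contact_force: [-0.6, 0.4, -0.2]
opening: 0.478
finger_force: 60.8
```

```bash
python3 -c "
from h import *
st()"
```

```text
t 25.2 p [ 0.5713 -0.1331  0.0887] yaw_y 0.2313 z [-0. -0. -1.] F [-0.6  0.4 -0.2] M [ 0.02  0.01 -0.06] q [-0.23  0.48 -0.26  0.83 -0.    1.11] op 0.0408 ff 60.8
```

Emit:
drive_tool([
  [[0, 0, 0, 0, 0, 0.004, 0.03], [0, 0, 0, 0, 0, 0.004, 0.03], [0, 0, 0, 0, 0, 0.002, 0.03], [0, 0, 0, 0, 0, 0, 0.03]],
])

```text
time: 25.6
tcp_pos: [0.5713, -0.1331, 0.0787]
ee_rot: [0.621, 0.784, -0.0, -0.0]
contact_force: [-0.4, 0.7, -1.0]
opening: 0.474
finger_force: 60.7
```

```bash
python3 -c "
from h import *
st()"
```

```text
t 25.6 p [ 0.5713 -0.1331  0.0787] yaw_y 0.2314 z [-0. -0. -1.] F [-0.4  0.7 -1. ] M [0.02 0.01 0.  ] q [-0.23  0.49 -0.28  0.8  -0.    1.11] op 0.0405 ff 60.7
```

Emit:
drive_tool([
  [[0, 0, 0, 0, 0, 0, 0.07], [0, 0, 0, 0, 0, 0, 0.07], [0, 0, 0, 0, 0, 0, 0.07], [0, 0, 0, 0, 0, -0.02, 0.07], [0, 0, 0, 0, 0, -0.035, 0.07], [0, 0, 0, 0, 0, -0.035, 0.07], [0, 0, 0, -0.035, -0.035, -0.02, 0.07], [0, 0, 0, -0.035, -0.035, -0.02, 0.07], [0, 0, 0, -0.035, -0.035, 0, 0.07], [0, 0, 0, 0, -0.04, 0, 0.07], [0, 0, 0, 0, 0, 0, 0.07], [0, 0, 0, 0, 0, 0, 0.07]],
])

```text
time: 26.8
tcp_pos: [0.457, -0.2635, 0.2066]
ee_rot: [0.621, 0.783, 0.0, 0.0]
contact_force: [0.7, 0.5, 0.6]
opening: 0.819
finger_force: 0.0
```

```bash
python3 -c "
from h import *
st();f=lambda b:cv2.resize(np.clip(b[:,:,::-1]*1.7,0,255).astype(np.uint8),(400,400),interpolation=cv2.INTER_CUBIC)
cv2.imwrite('pics/E.png',np.hstack([f(cams.camera('side')[122:202,292:372]),f(cams.camera('top')[166:246,338:418])]))"
```

```text
t 26.8 p [ 0.457  -0.2635  0.2066] yaw_y 0.2297 z [ 0.001  0.    -1.   ] F [0.7 0.5 0.6] M [ 0.01 -0.05  0.01] q [-0.52  0.29 -0.23  1.05  0.    0.82] op 0.07 ff 0.0
```

View pics/E.png

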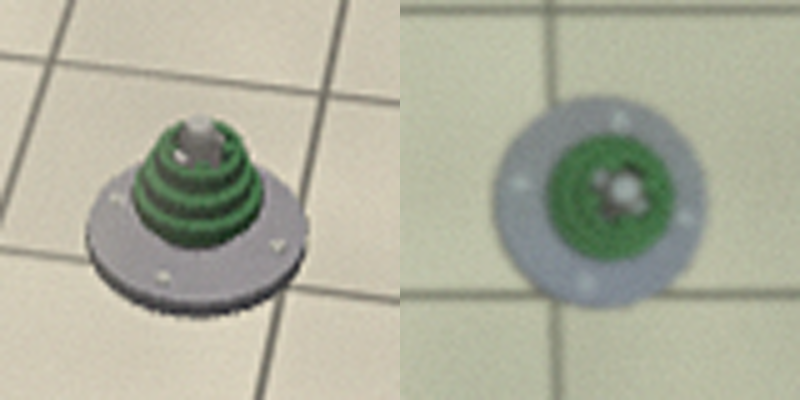

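The three rings are stacked flat and concentric on the spindle, with the gripper clear of them.

```bash
python3 -c "
from plant import job_done
print(job_done())"
```

```text
the job is handed in; nothing more can be done
None
```

I handed the job in at about 27 s: the last picture shows all three rings stacked flat on the spindle (large, medium, small), released with the gripper clear, and the arm was never driven near the bottles or spanner; the hand-in call returned no verdict.

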